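Setting blade into the dial gauge's contact gap

TASK

Draw the blade gauge out of its wooden holder, lay it flat on the bench without dropping it and let go, then take it again by its handle. Slide the blade from the front through the gap of the dial thickness gauge until its tip is flush with the far face of the gap, and leave it there lying flat on the base plate. Leave the pot, the triangular tray and the jar where they are.

Things in the scene. Friction and masses are not known exactly. Their poses are not given: they have to be found in the camera images.
- gauge: Blade gauge (mm): steel blade 70 long, 16 wide, 5 thick (x 0 to 70); black block handle 55 long, 24 wide, 22 high (x -55 to 0); undersides in one plane. Origin: on the underside at the shoulder where they meet, midway across; x to the tip, z up. 0.12 kg, mass centre near the origin. Starts with the handle hidden in the holder, 60 of blade sticking out level, its underside 12 above the bench.
- gauge_tip (a point): Middle of the lower edge of the blade's tip, 70 mm along the gauge's x from its origin; axes as the gauge.
- holder: Wooden holder (mm) fixed to the bench, 75 long (x), 50 wide, 50 high: a roofed sleeve, floor 12 thick, hollow 30 wide, 28 high, 67 deep, closed behind, open at its +x end. Origin: centre of its underside; x points out of the mouth. The gauge comes straight out along +x and is clear after about 65 mm.
- holder_mouth (a point): Middle of the floor edge at the holder's mouth, 37.5 mm from its origin along its x, 12 mm above the bench.
- stand: Dial thickness gauge (mm), fixed. Cream base plate x -20 to 120, 80 wide, 12 thick. Head over x 75 to 120: 50 wide, top at 36, with a round dial 47 across lying on it (top at 56). Under the head a straight through gap along x: 21 wide, 9 high (12 to 21 above the bench); flared lips at x 62 to 75. Origin: on the bench, midway across, 20 in from the plate's front edge; x runs into the gap.
- stand_mouth (a point): Middle of the gap's floor at its front, x = 75 mm in the stand's frame, 12 mm above the bench.
- stand_far (a point): Middle of the gap's floor at its far face, x = 120 mm in the stand's frame, 12 mm above the bench: the blade's tip belongs here. Axes as the stand.
- pot: Bystander: open round white plastic pot, about 100 mm across the rim, 60 mm high; origin at the centre of its underside.
- tray: Bystander: low triangular reddish-brown tray, sides about 105 mm, 22 mm high; origin at the centre of its underside.
- jar: Bystander: amber glass jar with a steel cap, 52 mm across, 55 mm high; origin at the centre of its underside.
There are look-alikes about, which are no part of the job. What is shaped like the gauge but purple is not meant.

How it is judged (in metres and radians):
On the way, in this order (a step that is already met when the one before it is completed fails the run):
1. the gauge is out of the holder and lies flat on the bench, let go (height (world z) of gauge below 0.005 m and angle between gauge's own z axis and vertical below 0.06 rad and linear speed of gauge below 0.02 m/s and contact force between the fingers and gauge below 0.05 N), for 0.2 s.
2. the gauge is held by its handle and off the bench (contact force between the fingers and gauge above 1 N and x of the grasp point in the frame of gauge below 0 m and height (world z) of gauge above 0.008 m), for 0.2 s.
At the end, for the whole second after the job is handed in: The blade lies through the gap, entered from the front, flat on the base plate (within 0.06 rad and 3 mm), its tip within 4 mm of flush with the gap's far face and within 5 mm of the gap's middle line, in line with the gap within 0.15 rad; the gauge is let go and at rest (x of gauge_tip in the frame of stand_far between -0.004 and 0.004 m and y of gauge_tip in the frame of stand_far between -0.005 and 0.005 m and z of gauge_tip in the frame of stand_far between -0.003 and 0.003 m and angle between the x axis of gauge and the x axis of stand, either way round below 0.15 rad and x of gauge in the frame of stand below 0.07 m and angle between gauge's own z axis and vertical below 0.06 rad and linear speed of gauge below 0.01 m/s); the robot touches nothing.
It fails at once if the white pot is shifted by more than 20 mm (distance of pot from where it was at the start of the episode above 0.02 m).
It fails at once if the triangular tray is shifted by more than 20 mm (distance of tray from where it was at the start of the episode above 0.02 m).
It fails at once if the amber jar is shifted by more than 20 mm (distance of jar from where it was at the start of the episode above 0.02 m).
It fails at once if the blade gauge is dropped (moves faster than 0.6 m/s with no finger on it) (linear speed of gauge above 0.6 m/s and contact force between the fingers and gauge below 0.05 N).
It also fails if it takes over 58 s, if anything falls off the work surface, if the arm or the gripper's body presses on something with over 40 N, if the wrist force passes 120 N, or if a joint passes its speed limit or range.

ROBOT

A 7-joint arm with a two-finger parallel gripper is mounted at the origin on the work surface. World frame = base frame: x ahead of the robot, y to its left, z up, the work surface at z = 0. Lengths are in mm, angles in rad, forces in N, time in s.
With the tool pointing down it reaches from about 425 to 950 mm from the base axis. Payload 4.7 kg.
Tool frame: the origin (TCP) lies at the very end of the fingers, on their centre line; the grasp point (between the pads) lies 19 mm behind it; z points along the fingers, y is the line along which they close (so a half turn about z gives the same grasp; the last joint's range is limited). The gripper opens to 85 mm and grips with 20 to 120 N. Pads are 22 mm wide; open, the fingers measure 114 mm over their backs; the gripper's body (76 mm by 85 mm) begins 54 mm behind the grasp point. The pads swing forward as they close: fully open they stand 13 mm farther back than shut.
Start: joints at [-1.346, 0.469, -0.049, 1.532, 0.024, 1.141, -0.082], TCP at [169.439, 653.405, 231.335] pointing down, gripper open.
Joint ranges: [-2.59, 2.59], [-0.33, 1.99], [-1.39, 1.29], [0.1, 2.45], [-1.04, 4.18], [0.21, 1.99], [-2.66, 2.66]. Speed limits (rad/s): [2.57, 2.57, 3.14, 3.14, 3.14, 3.14, 3.14].

INTERFACE

Orientations are given as a unit quaternion [w, x, y, z].
In Python, from rig import robot gives the robot as it stands. Calls block until the motion is done:
- robot.move_ptp(position, orientation): joint-space move of the TCP to a pose.
- robot.servo_line(position, ori=None, velocity=150, contact_N=None): straight line of the TCP; ori=None keeps the orientation; velocity is the mean speed in mm/s. With contact_N (N) it stops when the force on the tool has changed by that much, and returns True; else False.
- robot.movej(angles): joint-space move.
- robot.grip(opening, force=None): finger opening in mm; force is the grip in N (None keeps the last); returns when the fingers have stopped.
- robot.hold(seconds).
- robot.inverse_kinematics(position, orientation): joint angles nearest the present ones, or None.
- robot.sense(): the state.
- robot.snapshot(name): name is "side" or "top" or "wrist"; returns (picture, depth): 420x560x3 uint8, blue, green, red; 420x560 float32, mm along the optical axis (not along the pixel's ray), 0 where there is no reading.
- robot.calibration(name): a dict with "K" (3x3 intrinsics, pixels), "extrinsics" (4x4, takes a point from world to camera coordinates). Camera axes: x right, y down, z forward; pixel columns grow to the right and rows downward; lengths in mm; the calibration is good to about 2 mm. A picture is of the moment at which its call begins: read the wrist's pose just before it. calibration takes no time and is no camera call; for the wrist camera it gives the pose at the moment of the call.
A pose or a line that the arm cannot do raises robot.Unreachable and nothing moves.
- robot.hand_in(): hands the job in; it is judged then, once.
Trained networks look in the newest picture that a camera, given by its name, has taken for a name from the list of things; names that differ only in an ending like _2 or _b are one class to them, and where a whole thing is asked for, a point or a joint stands for the part that bears it (a point fixed in the world has none). Each returns a list of dicts, best first, with "p" (0 to 1); they miss things now and then, are a little off and sometimes report something else, mostly with a low value. They report only what shows in the picture. A call takes as long as a camera call. They do not tell look-alikes from the thing itself.
- robot.search_frame(camera, thing): "extent" ([left, top, width, height] as shares, 0 to 1, of the picture: columns of its width, rows of its height, round what is visible of it).
- robot.silhouettes(camera, thing): "pixels" (420x560 bool, what is visible of it) and "extent" ([left, top, width, height] as shares, 0 to 1, of the picture: columns of its width, rows of its height, round what is visible of it).
- robot.place_of(camera, thing): "xy" ([column, row] as shares, 0 to 1, of the picture: columns of its width, rows of its height: a listed point, or the origin of a listed thing).
The state is a dict: "t": time; "joint_positions": joint angles; "qd": joint speeds; "tau": joint torques, N m; "eef_pos": TCP position; "tcp_rot": TCP orientation; "force": force on the tool from outside, world axes, zero at the start; "ft_torque": the same for the moment, N m; "width": finger opening in mm; "grasp_force": force on a finger pad.
Only numpy, scipy, OpenCV 4.12 (cv2) and the standard library are available. Lean on these libraries where they do the work, as an engineer would, in place of code of your own. Each camera call takes 0.05 s, during which the arm holds its last target. There are 200 camera calls.

## Working session

There is one attempt and no reset: what is moved stays moved. The work goes in short steps, each a Python script; the robot and the scene stay as the last script left them, time stands still between calls to the robot, and variables do not carry over. Pictures are saved under pics/ and viewed, at most 10 in all, crops included, and the job is handed in when it is done.

```bash
mkdir -p pics; ls; cat > h.py <<'E'
import numpy as np, cv2
from rig import robot
from scipy.spatial.transform import Rotation as R
def cal(c):
    k=robot.calibration(c); return np.array(k["K"]),np.array(k["extrinsics"])
def cloud(c,depth,KE=None):
    K,T=KE or cal(c); v,u=np.mgrid[0:420,0:560]
    p=np.stack([(u-K[0,2])/K[0,0]*depth,(v-K[1,2])/K[1,1]*depth,depth],-1)
    return (p-T[:3,3])@T[:3,:3]      # HxWx3 world
def down(yaw):  # tool z down, tool y (closing) at world angle yaw+90deg, tool x at yaw
    m=np.array([[np.cos(yaw),np.sin(yaw),0],[np.sin(yaw),-np.cos(yaw),0],[0,0,-1]])
    q=R.from_matrix(m).as_quat(); return [q[3],q[0],q[1],q[2]]
def onplane(c,xy,z,KE=None):
    K,T=KE or cal(c); d=T[:3,:3].T@np.linalg.inv(K)@[xy[0]*560,xy[1]*420,1]; o=-T[:3,:3].T@T[:3,3]
    return o+d*(z-o[2])/d[2]
E
cat > a.py <<'E'
from h import *
ims=[]
for c in("side","top"):
    im,d=robot.snapshot(c); cv2.imwrite(f"pics/{c}0.png",im); np.save(f"pics/{c}0.npy",d)
    print(c,cal(c)[1].round(2).tolist())
    for th,z in(("gauge",14),("gauge_tip",12),("holder",0),("holder_mouth",12),("stand",0),("stand_mouth",12),("stand_far",12),("pot",0),("tray",0),("jar",0)):
        for r in robot.place_of(c,th)[:3]: print(th,round(r["p"],2),(np.array(r["xy"])*[560,420]).round(),onplane(c,r["xy"],z).round(0))
s=robot.sense();print(s["t"],s["tcp_rot"])
E
python3 a.py
```

```text
pics
side [[-0.99, -0.11, -0.01, 576.18], [-0.07, 0.76, -0.64, 91.63], [0.08, -0.64, -0.76, 1363.23], [0.0, 0.0, 0.0, 1.0]]
gauge 0.62 [347. 292.] [362. 228.  14.]
gauge 0.6 [280. 295.] [548. 259.  14.]
gauge_tip 0.75 [355. 276.] [340. 174.  12.]
gauge_tip 0.52 [257. 302.] [609. 286.  12.]
holder 0.63 [294. 301.] [507. 266.   0.]
holder_mouth 0.76 [282. 301.] [541. 273.  12.]
stand 0.61 [312. 182.] [ 483. -198.    0.]
stand_mouth 0.71 [293. 182.] [ 548. -180.   12.]
stand_far 0.86 [278. 175.] [ 604. -212.   12.]
pot 0.63 [207. 234.] [799.  59.   0.]
tray 0.68 [280. 301.] [547. 268.   0.]
tray 0.63 [262. 380.] [569. 491.   0.]
jar 0.76 [312. 128.] [ 501. -489.    0.]
top [[0.02, -1.0, -0.01, 4.81], [-0.99, -0.02, -0.14, 587.86], [0.14, 0.02, -0.99, 1423.74], [0.0, 0.0, 0.0, 1.0]]
gauge 0.5 [207. 274.] [369. 215.  14.]
gauge 0.46 [195. 218.] [537. 260.  14.]
gauge_tip 0.81 [228. 285.] [338. 151.  12.]
gauge_tip 0.46 [188. 195.] [608. 285.  12.]
holder 0.66 [199. 225.] [517. 250.   0.]
holder 0.17 [188. 193.] [617. 287.   0.]
holder_mouth 0.69 [345. 215.] [ 556. -199.   12.]
holder_mouth 0.62 [191. 215.] [547. 271.  12.]
stand 0.79 [347. 243.] [ 471. -206.    0.]
stand_mouth 0.91 [347. 215.] [ 554. -204.   12.]
pot 0.96 [261. 135.] [807.  64.   0.]
tray 0.8 [124. 203.] [581. 486.   0.]
tray 0.69 [262. 136.] [803.  61.   0.]
jar 0.54 [434. 239.] [ 489. -472.    0.]
1.1 [-1.91274988e-05  1.26564762e-01  9.91958345e-01  5.06251124e-05]
```

```bash
python3 - <<'E'
import cv2,numpy as np
a=cv2.imread("pics/side0.png");b=cv2.imread("pics/top0.png")
t=cv2.resize(b[150:320,100:460],(792,374),interpolation=3)
cv2.imwrite("pics/t.png",t)
cv2.imwrite("pics/s.png",cv2.resize(a[110:400,180:400],(440,580)))
E
```

```text
(no output)
```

View pics/t.png

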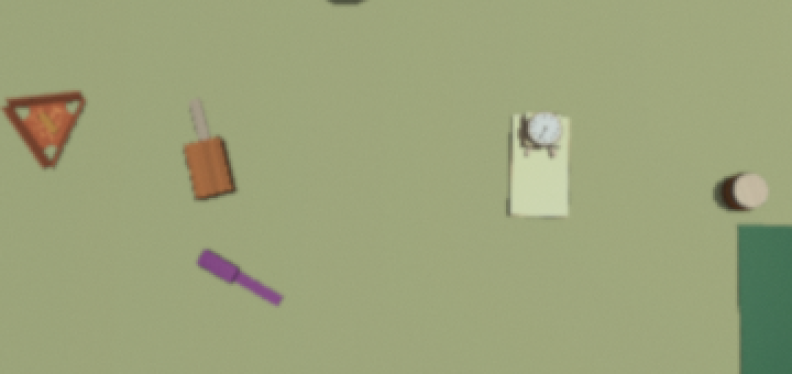

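View pics/s.png

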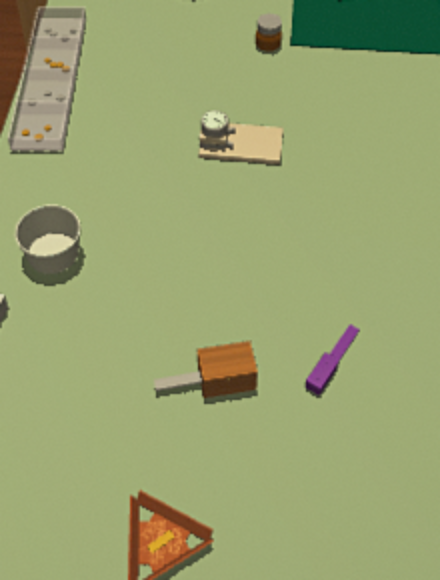

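Top view shows the real gauge's grey blade sticking out of the wooden holder towards +x (about 15° yaw). The purple look-alike lies nearer the robot, the stand is at the right with its gap along about +x, and the tray is on the left. Next I'll take a close look over the blade.

```bash
cat > b.py <<'E'
from h import *
robot.move_ptp([560,270,260],down(np.radians(195)))
KE=cal("wrist"); T=KE[1]; print("cam",(-T[:3,:3].T@T[:3,3]).round(),T[:3,:3].round(2).tolist())
im,d=robot.snapshot("wrist"); cv2.imwrite("pics/w1.png",im); np.save("pics/w1.npy",d)
for th,z in(("gauge",12),("gauge_tip",12),("holder",0),("holder_mouth",12)):
    for r in robot.place_of("wrist",th)[:2]: print(th,round(r["p"],2),(np.array(r["xy"])*[560,420]).round(),onplane("wrist",r["xy"],z,KE).round(1))
P=cloud("wrist",d,KE)
for th in("gauge","holder"):
    for r in robot.silhouettes("wrist",th)[:2]:
        m=cv2.erode(r["pixels"].astype(np.uint8),np.ones((3,3)))>0; q=P[m&(d>0)]
        print(th,r["p"],len(q),np.percentile(q[:,2],[5,50,95]).round(1))
        rr=cv2.minAreaRect(q[:,:2].astype(np.float32)); print(rr)
        v=cv2.fitLine(q[:,:2].astype(np.float32),cv2.DIST_L2,0,.01,.01).ravel(); print(v,np.degrees(np.arctan2(v[1],v[0])))
s=robot.sense();print(s["t"],s["joint_positions"],s["eef_pos"])
E
python3 b.py
```

```text
cam [484. 252. 402.] [[-0.26, 0.97, -0.0], [0.92, 0.25, 0.3], [0.29, 0.08, -0.95]]
gauge 0.92 [271. 146.] [541.2 262.5  12. ]
gauge_tip 0.78 [274. 211.] [609.1 283.3  12. ]
gauge_tip 0.7 [459. 221.] [567.5 483.7  12. ]
holder 0.67 [274. 111.] [507.  256.6   0. ]
gauge 0.65 644 [15.2 16.4 17.7]
((579.4774169921875, 277.168701171875), (56.114662170410156, 13.759011268615723), 16.923114776611328)
[9.5055819e-01 3.1054649e-01 5.7819196e+02 2.7708521e+02] 18.092167
holder 0.66 4262 [48.2 49.5 50.7]
((510.0373840332031, 257.0968933105469), (73.79295349121094, 48.447418212890625), 16.17376136779785)
[9.6084058e-01 2.7710178e-01 5.0864645e+02 2.5666263e+02] 16.087305
holder 0.47 4905 [ 1.5  6.2 20.5]
((558.5142822265625, 490.1358642578125), (100.29582214355469, 114.08171081542969), 7.225814342498779)
[ 9.8531789e-01 -1.7072992e-01  5.7168500e+02  4.9764810e+02] -9.830259
3.425 [-0.57938452  0.35711573  0.08213485  1.63748873 -0.03147974  1.1483526
  1.3436914 ] [559.85487358 270.34882119 259.94990604]
```

View pics/w1.png

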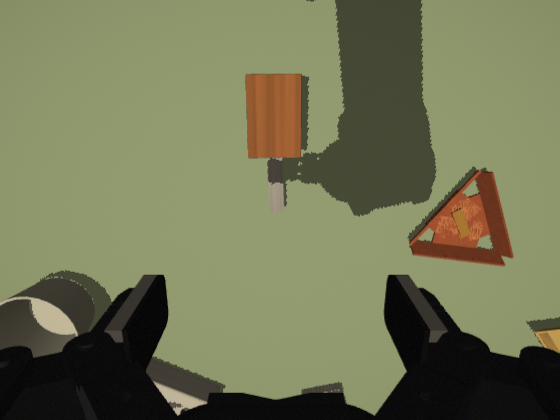

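The wrist picture shows the blade (columns 268–284, rows 160–212) in line with the holder. The depth fit agrees: yaw 16.2°, axis through (510,257), top at z≈16.5. Now grasping by the blade's lower part near the fingertips.

```bash
cat > c.py <<'E'
from h import *
yaw=np.radians(16.2); u=np.array([np.cos(yaw),np.sin(yaw),0]); q=down(yaw+np.pi)
g=np.array([510,257,0])+u*(37.5+21)
def S(tag):
    s=robot.sense();print(tag,round(s["t"],2),np.round(s["eef_pos"],1),np.round(s["force"],1),round(s["width"],1),np.round(s["grasp_force"],1))
robot.grip(50,60)
robot.move_ptp(g+[0,0,60],q)
robot.servo_line(g+[0,0,12],q,80); S("at")
robot.grip(0,60); S("grip")
robot.servo_line(g+[0,0,13.5],q,20)
robot.servo_line(g+u*82+[0,0,13.5],q,60); S("out")
E
python3 c.py
python3 - <<'E'
from h import *
for c in("side","wrist"):
    im,d=robot.snapshot(c); cv2.imwrite(f"pics/c_{c}.png",im)
a=cv2.imread("pics/c_side.png")[230:340,200:340];b=cv2.imread("pics/c_wrist.png")
cv2.imwrite("pics/c.png",np.hstack([cv2.resize(b,(400,300)),cv2.resize(a,(382,300))]))
E
```

```text
at 5.43 [566.4 273.4  11.9] [ 0.5  0.  -0.7] 50.2 0.0
grip 5.85 [566.5 273.5  12.6] [ 0.2 -0.1  1.8] 13.0 58.5
out 7.62 [644.6 296.1  13.5] [-0.4 -0.  -1.5] 13.5 58.5
```

View pics/c.png

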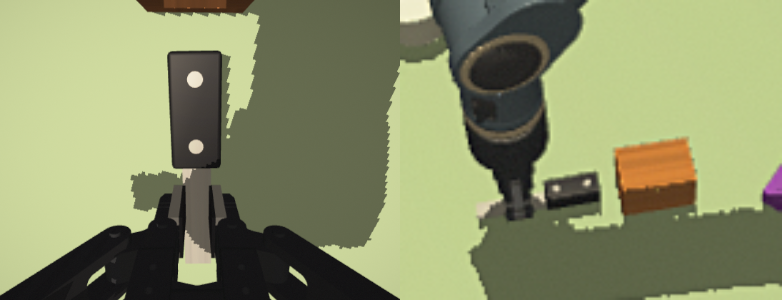

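The picture shows the gauge drawn fully clear of the holder and held by the blade. Laying it down.

```bash
cat > d.py <<'E'
from h import *
yaw=np.radians(16.2); q=down(yaw+np.pi); u=np.array([np.cos(yaw),np.sin(yaw),0])
p=np.array(robot.sense()["eef_pos"])
print(robot.servo_line([p[0],p[1],0.3],q,25,contact_N=5), robot.sense()["eef_pos"],robot.sense()["force"])
robot.grip(45); robot.hold(0.3)
robot.servo_line([p[0],p[1],60],q,150)
v=p-u*40
robot.move_ptp([v[0],v[1],200],q)
KE=cal("wrist"); im,d=robot.snapshot("wrist"); cv2.imwrite("pics/d.png",im)
P=cloud("wrist",d,KE)
for th,z in(("gauge",0),("gauge_tip",0)):
    for r in robot.place_of("wrist",th)[:2]: print(th,round(r["p"],2),onplane("wrist",r["xy"],z,KE).round(1))
r=robot.silhouettes("wrist","gauge")[0]
x=P[r["pixels"]&(d>0)]
for n,lo,hi in(("handle",17,26),("blade",2.5,8)):
    k=x[(x[:,2]>lo)&(x[:,2]<hi)]; print(n,len(k),np.median(k[:,2]),np.percentile(k[:,2],[5,95]),cv2.minAreaRect(k[:,:2].astype(np.float32)))
print(robot.sense()["t"],robot.sense()["joint_positions"])
E
python3 d.py
```

```text
True [644.32072616 296.05468307   0.86625459] [-0.26766323 -0.44939571  4.17703273]
gauge_tip 0.76 [683.6 308.3  -0. ]
handle 1744 21.38412117877809 [19.92396342 22.60575816] ((591.4608154296875, 280.1750183105469), (55.249359130859375, 23.95623016357422), 16.713428497314453)
blade 1082 4.493047616411575 [3.29538028 5.80579173] ((625.2548217773438, 289.7054138183594), (125.17607116699219, 20.23976707458496), 15.751191139221191)
10.3083 [-0.55658501  0.48644804  0.07757706  1.58772966 -0.04110963  1.07297618
  1.38531562]
```

View pics/d.png

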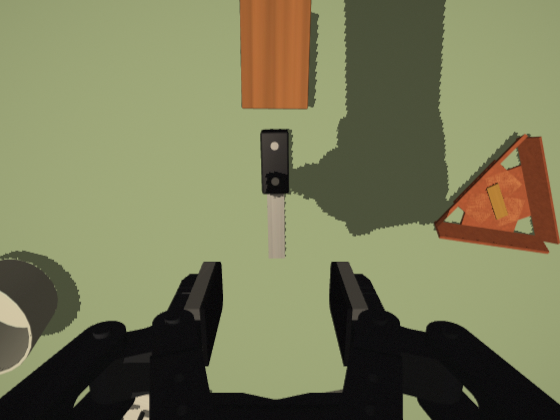

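The gauge lies flat, with the handle centre at (591.5,280.2) and yaw 16.5°. The blade tip is near pixel (277,257). Taking it by the handle and going to look at the stand.

```bash
cat > e.py <<'E'
from h import *
yaw=np.radians(16.5); q=down(yaw+np.pi); u=np.array([np.cos(yaw),np.sin(yaw),0])
g=np.array([591.5,280.2,0])+u*4
robot.move_ptp(g+[0,0,50],q)
robot.servo_line(g+[0,0,4],q,80)
robot.grip(0,60); s=robot.sense(); print("grip",s["width"],s["grasp_force"],s["eef_pos"])
robot.servo_line(g+[0,0,60],q,80); robot.hold(.3); s=robot.sense(); print(s["width"],s["grasp_force"])
robot.servo_line(g+[0,0,150],q,200)
robot.move_ptp([420,-200,150],down(np.pi))
robot.hold(.2)
s=robot.sense();print(s["t"],s["joint_positions"],s["eef_pos"],s["grasp_force"])
KE=cal("wrist"); im,d=robot.snapshot("wrist"); cv2.imwrite("pics/e.png",im); np.save("pics/e.npy",d)
P=cloud("wrist",d,KE); np.save("pics/eP.npy",P)
for th,z in(("stand",0),("stand_mouth",12),("stand_far",12),("gauge_tip",146)):
    for r in robot.place_of("wrist",th)[:2]: print(th,round(r["p"],2),onplane("wrist",r["xy"],z,KE).round(1))
r=robot.silhouettes("wrist","stand")
for r in r[:1]:
  m=r["pixels"]&(d>0); x=P[m]; np.save("pics/em.npy",m)
  for n,lo,hi in(("plate",9,15),("head",33,39),("dial",52,60)):
    k=x[(x[:,2]>lo)&(x[:,2]<hi)]
    if len(k)>20: print(n,len(k),np.median(k[:,2]),cv2.minAreaRect(k[:,:2].astype(np.float32)), cv2.minEnclosingCircle(k[:,:2].astype(np.float32)))
E
python3 e.py
```

```text
grip 22.273511221336854 61.33508920669556 [595.89708148 281.69557351   4.860888  ]
22.7373062237755 60.92794060707092
15.8083 [ 0.03363284  0.23184027  0.37026842  2.11989719 -0.11524076  0.80835348
  2.04696214] [ 420.57505832 -199.41256092  149.94166153] 60.85838198661804
plate 1206 11.424231642173593 ((523.853515625, -197.18582153320312), (79.80481719970703, 141.0029754638672), 88.85424041748047) ((523.1206665039062, -197.59815979003906), 78.86310577392578)
head 371 35.27138603029749 ((566.6387329101562, -197.94482421875), (49.4302864074707, 36.968711853027344), 89.0069580078125) ((566.9019165039062, -198.54977416992188), 30.218505859375)
dial 457 55.45871209746931 ((561.8314208984375, -198.3977813720703), (20.707279205322266, 45.69358825683594), 0.09153418242931366) ((567.8555908203125, -198.40414428710938), 23.160680770874023)
```

View pics/e.png

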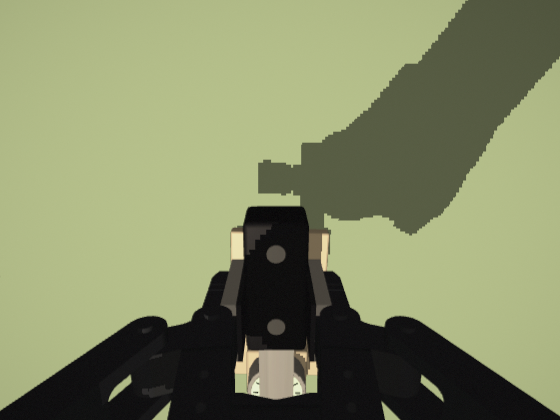

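The view is mostly blocked by the held handle (columns 243–308, rows 207–350). Depth still caught the whole plate: 141×80, centre (523.9,-197.2), yaw -1.1°, which matches the given size. Next I'll check the gauge-in-hand from the same cloud, and cross-check the stand with the top camera.

```bash
python3 - <<'E'
from h import *
P=np.load("pics/eP.npy");d=np.load("pics/e.npy")
x=P[(d>0)]; k=x[(abs(x[:,2]-167)<8)&(abs(x[:,1]+200)<11)&(x[:,0]>360)&(x[:,0]<450)]
print(len(k),np.percentile(k[:,2],[5,50,95]),np.percentile(k[:,0],[1,99]),np.percentile(k[:,1],[1,99]))
A=np.c_[k[:,0]-420,np.ones(len(k))]; print("tilt",np.linalg.lstsq(A,k[:,2],rcond=None)[0])
im,d=robot.snapshot("top"); T=cloud("top",np.load("pics/top0.npy"))
x=T.reshape(-1,3); x=x[(abs(x[:,0]-530)<110)&(abs(x[:,1]+200)<70)]
for n,lo,hi in(("plate",7,16),("head",30,41),("dial",50,62)):
    k=x[(x[:,2]>lo)&(x[:,2]<hi)]; print(n,len(k),np.median(k[:,2]),cv2.minAreaRect(k[:,:2].astype(np.float32)))
E
```

```text
7750 [164.98029524 166.51908429 167.59003633] [388.15687787 441.86523893] [-210.41349781 -189.23039204]
tilt [1.97270901e-02 1.66571457e+02]
plate 823 12.222218436889772 ((530.3797607421875, -200.65835571289062), (218.11647033691406, 137.3770294189453), 0.39815592765808105)
head 52 36.18498972928498 ((572.0474853515625, -198.21803283691406), (48.829593658447266, 45.5462646484375), 88.93122100830078)
dial 181 57.40679190424639 ((572.609375, -198.82135009765625), (43.79169464111328, 46.037437438964844), 46.13124465942383)
```

Gauge-in-hand and stand agree within about 1 mm across cameras. Inserting with a contact guard.

```bash
cat > f.py <<'E'
from h import *
a=-0.0195; u=np.array([np.cos(a),np.sin(a),0]); q=down(np.pi+a)
O=np.array([524.2,-197.4,0])-50*u   # stand origin
def pt(x,z): return (O+u*x+[0,0,z]).tolist()
def S(t):
    s=robot.sense(); print(t,round(s["t"],2),((np.array(s["eef_pos"])-O)@u).round(1),np.round(s["eef_pos"],1),np.round(s["force"],1),round(s["width"],1))
if __name__=="__main__":
    robot.move_ptp(pt(-44,60),q); robot.servo_line(pt(-44,18.3),q,60); S("pre")
    print(robot.servo_line(pt(10,18.3),q,40,contact_N=8)); S("in")
    print(robot.servo_line(pt(27.3,18.3),q,25,contact_N=8)); S("end")
    im,d=robot.snapshot("side"); cv2.imwrite("pics/f.png",cv2.resize(im[140:230,240:370],(780,540),interpolation=3))
E
python3 f.py
```

```text
pre 17.45 -43.9 [ 430.3 -195.7   18.3] [-0.7 -0.8 -1. ] 22.6
False
in 18.95 9.7 [ 483.9 -196.6   18.3] [-0.3 -0.6 -1.5] 22.7
False
end 19.79 27.1 [ 501.3 -197.    18.2] [ 0.1  0.2 -0.6] 22.6
```

View pics/f.png

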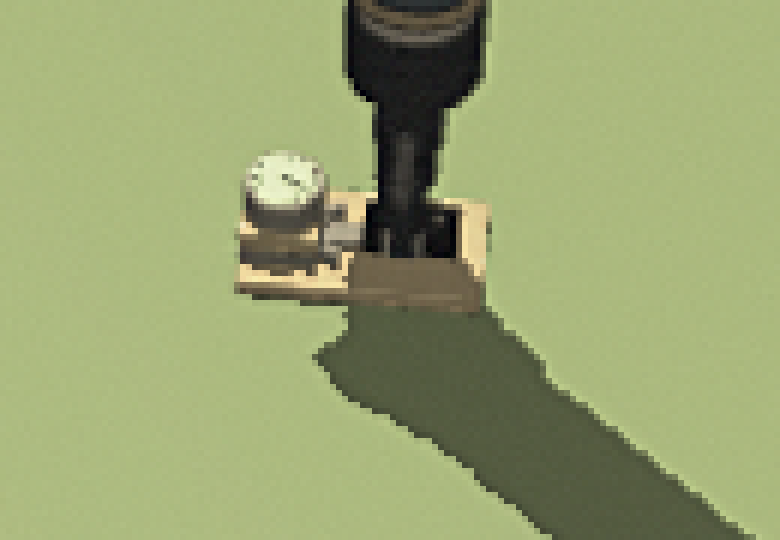

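The blade is through the gap and made no contact. Lowering, releasing, and measuring from above.

```bash
cat > g.py <<'E'
from f import *
s=robot.sense(); p=np.array(s["eef_pos"])
print(robot.servo_line([p[0],p[1],15.5],q,15,contact_N=4)); S("down")
robot.grip(55); robot.hold(.3); S("rel")
robot.servo_line([p[0],p[1],120],q,120)
robot.move_ptp([545,-198,230],q); robot.hold(.2)
KE=cal("wrist"); im,d=robot.snapshot("wrist"); cv2.imwrite("pics/g.png",im)
P=cloud("wrist",d,KE); x=P[d>0]; X=(x-O)@u; Y=(x-O)@np.array([-u[1],u[0],0]); Z=x[:,2]
def bx(n,m):
    k=x[m]; print(n,len(k),np.median(k[:,2]).round(1)); 
    if len(k)>5:
        print("  X",np.percentile(X[m],[1,50,99]).round(1),"Y",np.percentile(Y[m],[1,50,99]).round(1),[np.round(t,1) for t in cv2.minAreaRect(np.c_[X[m],Y[m]].astype(np.float32))])
        A=np.c_[X[m],Y[m],np.ones(m.sum())]; print("  tilt",np.linalg.lstsq(A,Z[m],rcond=None)[0][:2].round(3))
n=(abs(Y)<50)&(X>-40)&(X<140)
bx("plate",n&(abs(Z-12)<2)); bx("handle",n&(abs(Z-34)<3)&(X<60)); bx("blade",n&(abs(Z-17)<2)&(X>52)&(X<72)&(abs(Y)<11)); bx("head",n&(abs(Z-36)<3)&(X>65)); bx("dial",n&(abs(Z-56)<4))
print(robot.sense()["t"])
E
python3 g.py
```

```text
True
down 20.06 27.3 [ 501.5 -197.1   16.8] [-1.6  0.9  4.3] 22.5
rel 20.77 26.5 [ 500.7 -196.7   16. ] [-0.9  0.3  0.1] 55.0
plate 7288 11.4
  X [-18.9  30.1 115.4] Y [-39.   -0.6  39.3] [array([49.4,  0.2]), array([ 79.8, 138.3]), np.float64(89.9)]
  tilt [ 0.    -0.001]
handle 1686 33.4
  X [-4.4 21.7 49.2] Y [-11.3   0.3  11.8] [array([22.5,  0.3]), array([23.5, 53.8]), np.float64(89.9)]
  tilt [-0.002  0.006]
blade 321 16.5
  X [52.8 61.7 71.5] Y [-7.5  0.2  7.8] [array([62.1,  0.2]), array([18.9, 15.4]), np.float64(0.1)]
  tilt [-0.002 -0.028]
head 404 35.2
  X [ 73.1  81.2 118.9] Y [-24.7   2.5  24.8] [array([96.1,  0. ]), array([46.6, 49.6]), np.float64(0.3)]
  tilt [-0.013 -0.001]
dial 2058 55.7
  X [ 73.8  94.8 116.9] Y [-21.8   0.2  21.4] [array([95.7,  0.1]), array([45.8, 45.9]), np.float64(9.7)]
  tilt [0.01 0.  ]
22.5833
```

View pics/g.png

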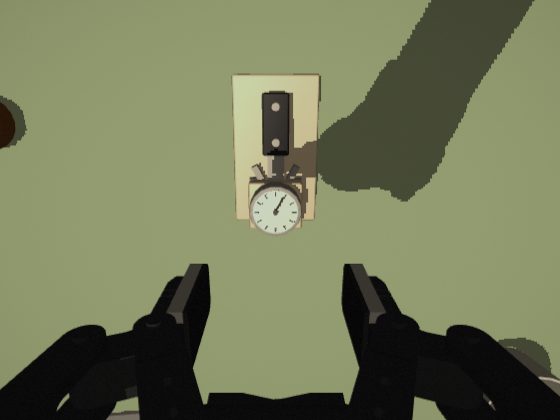

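The picture shows the gauge lying straight through the gap: handle at columns 262–289, rows 92–155, dial at (275,211). Relative to the plate and head the tip is about +1 mm from flush and within 0.5 mm of the middle line, with tilt about 0. Handing in.

```bash
python3 -c "
from rig import robot
print(robot.hand_in())"
```

```text
the job is handed in; nothing more can be done
None
```

The blade gauge lies flat through the dial gauge's gap and is let go; I measured its tip about 1 mm past flush and within 0.5 mm of the middle line. The job is handed in at about 23 s of the 58 s allowed; no verdict came back.

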